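Clamp down the copper contacts: drive the taper pin, then tighten four bolts crisscross

ROBOT

A 7-joint arm with a two-finger parallel gripper is mounted at the origin on the work surface. World frame = base frame: x ahead of the robot, y to its left, z up, the work surface at z = 0. Lengths are in m, angles in rad, forces in N, time in s.
With the tool pointing down it reaches from about 0.35 to 0.9 m from the base axis. Payload 8.1 kg.
Tool frame: the origin (TCP) lies at the very end of the fingers, on their centre line; the grasp point (between the pads) lies 19 mm behind it (arm.tcp_to_grasp is the z of the grasp point in the tool frame, in m); z points along the fingers, y is the line along which they close (so a half turn about z gives the same grasp; the last joint's range is limited). The gripper opens to 92 mm and grips with 3 to 60 N. Pads are 19 mm wide; open, the fingers measure 130 mm over their backs; the gripper's body (75 mm by 190 mm) begins 47 mm behind the grasp point.
Start: joints at [-1.449, 0.434, 0.025, 1.573, -0.012, 1.134, -0.075], TCP at [0.139, 0.609, 0.227] pointing down, gripper open.
Joint ranges: [-2.62, 2.62], [-0.44, 2.09], [-1.27, 1.32], [0.08, 2.57], [-1.32, 4.46], [0.12, 2], [-2.74, 2.74]. Speed limits (rad/s): [2.22, 2.22, 3.01, 3.01, 3.14, 3.14, 3.14].

INTERFACE

Orientations are given as a rotation vector (axis times angle).
In Python, from cell import readout, vision, sign_off, arm gives the robot as it stands. The module is installed in compiled form; this text tells all that it offers.
- The arm moves only by the shell command python3 -m creep 'ROWS' [FORCE]. ROWS is JSON, a list of rows, each a list of 5 numbers: the shift along the tool's x, y, z in units of 4 cm (1.0 is 4 cm), then the turn about the tool's z in units of 4 degrees (1.0 is 4 degrees), then the opening, from 0 (shut) to 1 (fully open). A call has 1 to 12 rows; each row shifts and turns the commanded pose from where the row before left it, along the tool's axes as they then stand; what a row does not reach is not made up. A row lasts 1/8 s, in which the tool goes at most 62.5 mm and 10.7 degrees, less where a joint would pass 70% of its speed; a pose out of reach is approached as far as the arm can. A call with a number of a shift or a turn outside -1 to 1 is refused whole. A call with a gripper value outside its range is refused whole. The fingers move at their own pace and stop on an object; FORCE is the grip in N (left out, the last holds). Time passes only in rows, so rows that do not move let the fingers close. It gives the time, the measured TCP pose, the force, the opening and the grip force at its end, in the units of the state.
- readout.observe(): the state, without advancing time (a new reading comes with each control period).
- vision.get_image(name): name is "side" or "top" or "wrist"; returns a dict with "pixels" (420x560x3 uint8, blue, green, red), "z_map" (420x560 float32, m along the optical axis (not along the pixel's ray), 0 where there is no reading), "camera_matrix" (3x3 intrinsics, pixels), "k1" (the pictures are not rectified: a ray, as slopes to the right and down, at radius r is drawn at 1 + k1 r^2 times it, then the intrinsics apply), "position" and "rotation" of the camera in the world. Camera axes: x right, y up, looking along -z (the intrinsics and any distortion apply to the point x, -y, -z); pixel columns grow to the right and rows downward; lengths in m; the calibration is good to about 2 mm. A picture is of the moment at which its call begins.
- sign_off(): hands the job in; it is judged then, once.
The state is a dict: "clock": time; "joints": joint angles; "dq": joint speeds; "joint_efforts": joint torques, N m; "position": TCP position; "ee_rot": TCP orientation; "force": force on the tool from outside, world axes, zero at the start; "ft_torque": the same for the moment, N m; "width": opening from 0.0 (shut) to 1.0 (fully open); "gripper_force": force on a finger pad.
Only numpy, scipy, OpenCV 4.12 (cv2) and the standard library are available. Lean on these libraries where they do the work, as an engineer would, in place of code of your own. Each camera call takes 0.05 s, during which the arm holds its last target. There are 200 camera calls.

TASK

With the copper-headed mallet, drive the brass taper pin in the middle of the clamp plate fully home (with the mallet, not the fingers), then stand the mallet back upright on its round pad. Then tighten the four T-handle bolts clockwise in two passes: first bring the two that are still loose to their white marks (the other two are already there), and only then turn all four to their red marks, in crisscross order (after the first bolt do the one diagonally opposite it, then the remaining two), stopping at the marks and not overtightening. Leave everything else on the bench alone.

Things in the scene. Friction and masses are not known exactly. Their poses are not given: they have to be found in the camera images.
- fixture: Fixed dark die plate, 260 x 260 x 30 mm, turned any way; origin: centre of its underside, on the bench; z up. On it copper bars and a blue clamp plate 206 mm square, top 50 mm above the bench. In the middle a boss, 40 mm diameter, top at 66 mm, with the taper pin. Four bolts at the corners of a square, 80 mm from the centre, numbered clockwise from above: 1 and 3, 2 and 4 are diagonal.
- bolt_1 (a joint): Turn of T-handle bolt 1, rad, growing clockwise from above; stays where left (friction 0.1 N m; a 40 N grip on the middle of the bar turns it). White mark at 1.0, red at 1.8, both painted on the clamp plate beside the bolt, red pointing straight away from the plate's centre: the yellow end of the bar points over the mark. Within 0.25 is good. It starts on the white mark (0.9 to 1.1).
- bolt_2 (a joint): Turn of T-handle bolt 2, rad, growing clockwise from above; stays where left (friction 0.1 N m; a 40 N grip on the middle of the bar turns it). White mark at 1.0, red at 1.8, both painted on the clamp plate beside the bolt, red pointing straight away from the plate's centre: the yellow end of the bar points over the mark. Within 0.25 is good. It starts loose (0 to 0.4).
- bolt_3 (a joint): Turn of T-handle bolt 3, rad, growing clockwise from above; stays where left (friction 0.1 N m; a 40 N grip on the middle of the bar turns it). White mark at 1.0, red at 1.8, both painted on the clamp plate beside the bolt, red pointing straight away from the plate's centre: the yellow end of the bar points over the mark. Within 0.25 is good. It starts on the white mark (0.9 to 1.1).
- bolt_4 (a joint): Turn of T-handle bolt 4, rad, growing clockwise from above; stays where left (friction 0.1 N m; a 40 N grip on the middle of the bar turns it). White mark at 1.0, red at 1.8, both painted on the clamp plate beside the bolt, red pointing straight away from the plate's centre: the yellow end of the bar points over the mark. Within 0.25 is good. It starts loose (0 to 0.4).
- bolt_1_grip (a point): Centre of the T-bar of bolt 1, on the bolt's axis, 87 mm above the bench. Black bar 70 mm long, 14 wide, 22 tall (76 to 98 mm above the bench), on a 12 mm stem out of a 28 mm washer (top at 54 mm). x points along the bar to its yellow end, z up; it turns with the bolt, staying at one height.
- bolt_2_grip (a point): Centre of the T-bar of bolt 2, on the bolt's axis, 87 mm above the bench. Black bar 70 mm long, 14 wide, 22 tall (76 to 98 mm above the bench), on a 12 mm stem out of a 28 mm washer (top at 54 mm). x points along the bar to its yellow end, z up; it turns with the bolt, staying at one height.
- bolt_3_grip (a point): Centre of the T-bar of bolt 3, on the bolt's axis, 87 mm above the bench. Black bar 70 mm long, 14 wide, 22 tall (76 to 98 mm above the bench), on a 12 mm stem out of a 28 mm washer (top at 54 mm). x points along the bar to its yellow end, z up; it turns with the bolt, staying at one height.
- bolt_4_grip (a point): Centre of the T-bar of bolt 4, on the bolt's axis, 87 mm above the bench. Black bar 70 mm long, 14 wide, 22 tall (76 to 98 mm above the bench), on a 12 mm stem out of a 28 mm washer (top at 54 mm). x points along the bar to its yellow end, z up; it turns with the bolt, staying at one height.
- pin (a joint): How far the brass taper pin has been driven down, in m: 0 at the start (not driven), 0.012 fully home at a hard stop (home within 1.5 mm). It takes 9 N at first and 15 N at the end, slowly (40 N more per m/s), and friction holds it where it is left.
- pin_top (a point): Centre of the flat head of the taper pin (26 mm diameter), 92 mm above the bench at the start, 80 mm when home, z up.
- pad: Fixed black rubber pad for the mallet, a disc of 100 mm diameter, 4 mm thick; origin at the centre of its underside.
- mallet: Loose mallet standing upright on its pad, head down, about 0.45 kg: copper head 52 mm diameter, 45 mm tall, then an upright round wooden handle of 26 mm diameter to 150 mm. Origin at the centre of the head's flat striking face (its underside), z up the handle.
- mallet_grip (a point): Point on the mallet's axis, in the handle, 110 mm above its striking face: a good place to grip from above.
- loose_contact: Bystander: loose copper contact 30 x 45 x 6 mm lying flat on the clamp plate between two bolts, origin at the centre of its underside. Leave it.
- hammer: Bystander: steel hammer, 280 mm long, lying on the bench. Leave it.
- wrench: Bystander: wrench, 200 mm long, lying on the bench. Leave it.
- oil_can: Bystander: green can, 60 mm diameter, 120 mm tall, standing. Leave it.
- marker_pot: Bystander: white pot with a yellow cap, 52 mm diameter, 75 mm tall, standing. Leave it.
Things that resemble listed ones, but are neither listed nor needed, are in the scene too. Leave any black, blue or purple look-alike of the mallet alone.

How it is judged:
On the way, in this order (a step that is already met when the one before it is completed fails the run):
1. the taper pin is fully home (value of joint pin above 0.0105 m), for 0.1 s.
2. the mallet stands upright on its pad again, released (horizontal distance between mallet and pad below 0.045 m and height (world z) of mallet below 0.008 m and angle between mallet's own z axis and vertical below 0.1 rad and contact force between the fingers and mallet below 0.2 N and linear speed of mallet below 0.02 m/s), for 0.2 s.
3. first pass complete: all four bolts at their white marks (value of joint each of bolt_1, bolt_2, bolt_3, bolt_4 above 0.75 rad), for 0.1 s.
4. final pass: one diagonal pair at the red marks ((value of joint each of bolt_1, bolt_3 above 1.5 rad or value of joint each of bolt_2, bolt_4 above 1.5 rad)), for 0.1 s.
5. all four bolts at the red marks (value of joint bolt_1 between 1.5 and 2.1 rad and value of joint bolt_2 between 1.5 and 2.1 rad and value of joint bolt_3 between 1.5 and 2.1 rad and value of joint bolt_4 between 1.5 and 2.1 rad), for 0.1 s.
At the end, for the whole second after the job is handed in: All four bolts within 0.3 rad of their red marks (1.5 to 2.1) and at rest, the taper pin home (driven at least 10.5 mm), the mallet released, upright and at rest on its pad, its axis within 45 mm of the pad's centre (all of step 2 and all of step 5 and value of joint pin above 0.0105 m and velocity of joint each of bolt_1, bolt_2, bolt_3, bolt_4 below 0.05 rad/s); the robot touches nothing.
It fails at once if the fingers press on the pin or fixture (more than 3 N) before the pin is home: the mallet must drive it (contact force between the fingers and fixture above 3 N and not (value of joint pin above 0.0105 m)).
It fails at once if a loose bolt is tightened before the taper pin is home (not (value of joint pin above 0.0105 m) and value of joint any of bolt_2, bolt_4 above 0.6 rad).
It fails at once if a bolt is turned well past its mark: 0.4 rad past white before all four are at white, or 0.4 rad past red at any time ((value of joint any of bolt_1, bolt_2, bolt_3, bolt_4 above 1.4 rad and not (value of joint each of bolt_1, bolt_2, bolt_3, bolt_4 above 0.75 rad)) or value of joint any of bolt_1, bolt_2, bolt_3, bolt_4 above 2.2 rad).
It fails at once if in the final pass two neighbouring bolts are at their red marks and neither of the other two: not crisscross ((value of joint each of bolt_1, bolt_2 above 1.5 rad and value of joint each of bolt_3, bolt_4 below 1.5 rad) or (value of joint each of bolt_2, bolt_3 above 1.5 rad and value of joint each of bolt_1, bolt_4 below 1.5 rad) or (value of joint each of bolt_3, bolt_4 above 1.5 rad and value of joint each of bolt_1, bolt_2 below 1.5 rad) or (value of joint each of bolt_4, bolt_1 above 1.5 rad and value of joint each of bolt_2, bolt_3 below 1.5 rad)).
It fails at once if a bystander is moved more than 30 mm (distance of any of loose_contact, hammer, wrench, oil_can, marker_pot from where it was at the start of the episode above 0.03 m).
It also fails if it takes over 72 s, if anything falls off the work surface, if the arm or the gripper's body presses on something with over 40 N, if the wrist force passes 120 N, or if a joint passes its speed limit or range.

## Working session

There is one attempt and no reset: what is moved stays moved. The work goes in short steps, Python scripts to look and compute and a shell command to move; the robot and the scene stay as the last step left them, time stands still between calls to the robot, and variables do not carry over. Pictures are saved under pics/ and viewed, at most 10 in all, crops included, and the job is handed in when it is done.

```bash
mkdir -p pics
cat > h.py <<'E'
import numpy as np, cv2
from cell import readout, vision, sign_off, arm
def grab(n,save=None):
    d=vision.get_image(n)
    if save: cv2.imwrite(f'pics/{save}.png',d['pixels'])
    np.savez(f'{n}.npz',**{k:d[k] for k in d})
    return d
def cloud(d):
    "world xyz per pixel (NaN w/o depth)"
    z=np.array(d['z_map'],float); h,w=z.shape
    K=np.array(d['camera_matrix']); k1=float(d['k1'])
    u,v=np.meshgrid(np.arange(w),np.arange(h))
    p=cv2.undistortPoints(np.stack([u,v],-1).reshape(-1,1,2).astype(float),K,np.array([k1,0,0,0.])).reshape(h,w,2)
    z[z==0]=np.nan
    P=np.stack([p[...,0]*z,-p[...,1]*z,-z],-1)
    return P@np.array(d['rotation']).T+np.array(d['position'])
E
python3 - <<'E'
from h import *
for n in('top','side'):
    d=grab(n,n+'0'); print(n,d['position'],d['rotation'],d['k1'])
print(readout.observe(),arm.tcp_to_grasp)
E
```

```text
top [ 0.28310128 -0.03144783  1.24190745] [ 0.12260733 -0.12343119 -1.58119162] -0.06687017293987275
side [ 0.14872455 -1.0452681   1.09562819] [ 0.81233645 -0.12143004 -0.30952912] -0.16783731630749346
{'clock': 0.1, 'joints': array([-1.44860575,  0.43515019,  0.02498332,  1.57394034, -0.01160898,
        1.13399443, -0.0750784 ]), 'dq': array([-4.43851554e-04, -3.17145065e-03,  2.87013091e-04, -1.03055020e-03,
        9.12341937e-05,  9.79406034e-06,  8.29660985e-04]), 'joint_efforts': array([ 3.16194179e-03, -6.69128609e+01,  9.88012366e-01, -3.15147650e+01,
       -6.05361722e-02,  3.74680466e-02,  6.41088445e-05]), 'position': array([0.13927107, 0.60885253, 0.22605093]), 'ee_rot': array([-3.52446845e-01, -3.12172719e+00,  2.11549315e-03]), 'force': array([-0.35020589, -0.13784556, -0.28180628]), 'ft_torque': array([ 0.03083297,  0.01775955, -0.01129133]), 'gripper_force': 0.0, 'width': 1.0021156359275962} -0.0188
```

View pics/top0.png

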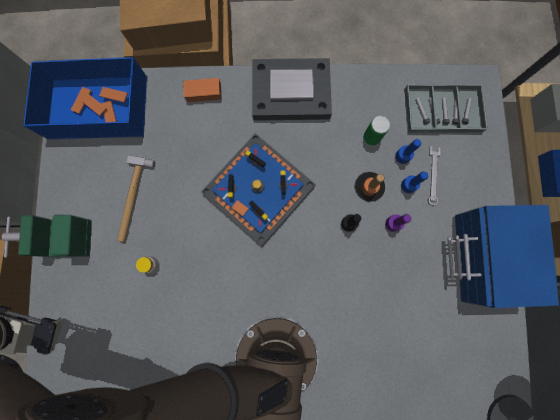

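View pics/side0.png

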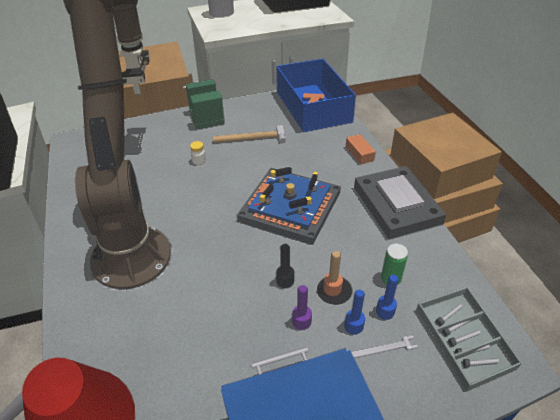

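The top view has five upright mallets: copper at (371,186) on a round black pad, blue at (407,150) and (414,182), purple at (397,222), and black at (350,222). Only the one at (371,186) has a copper head, a wooden handle and a pad, so that is the mallet. The fixture is centred near (257,187). I'll confirm it in an enlarged crop while measuring.

```bash
sed -i "s/P@np.array(d\['rotation'\]).T/P@cv2.Rodrigues(np.array(d['rotation'],float))[0].T/" h.py
cat >> h.py <<'E'
def circ(P):
    "fit circle xy"
    A=np.c_[2*P[:,:2],np.ones(len(P))]; s=np.linalg.lstsq(A,(P[:,:2]**2).sum(1),rcond=None)[0]
    return s[:2],np.sqrt(s[2]+s[:2]@s[:2])
E
python3 - <<'E'
from h import *
ims=[]
for n,(r0,r1,c0,c1) in dict(top=(130,250,200,400),side=(160,310,235,435)).items():
    d=dict(np.load(n+'.npz')); C=cloud(d); hsv=cv2.cvtColor(d['pixels'],cv2.COLOR_BGR2HSV)
    im=cv2.resize(d['pixels'][r0:r1,c0:c1],None,fx=3.9,fy=3.9 if n=='top' else 3.9,interpolation=cv2.INTER_CUBIC)
    cv2.imwrite(f'pics/{n}crop.png',im)
    # bench check
    m=(abs(C[...,2])<.02); print(n,'bench z',np.nanmedian(C[...,2][m]))
    # pick mallet region
    cu=(171,216) if 0 else None
    seed=C[186,371] if n=='top' else C[290,333]
    print('seed',seed)
    D=np.hypot(C[...,0]-seed[0],C[...,1]-seed[1])<.06
    for lo,hi in((.001,.008),(.015,.045),(.07,.145),(.146,.16)):
        p=C[D&(C[...,2]>lo)&(C[...,2]<hi)]
        if len(p)>5: print(lo,hi,len(p),p.mean(0),'circ',*circ(p),p.min(0),p.max(0))
    # fixture: boss
    seed=C[186,257] if n=='top' else C[188,291]
    print('pin seed',seed)
    D=np.hypot(C[...,0]-seed[0],C[...,1]-seed[1])
    p=C[(D<.03)&(C[...,2]>.087)&(C[...,2]<.1)]; print('pin',len(p),p.mean(0))
    B=(D<.14)&(D>.04)&(C[...,2]>.09)&(C[...,2]<.105)
    k,l,st,ce=cv2.connectedComponentsWithStats(B.astype(np.uint8))
    for i in range(1,k):
        if st[i,4]<15: continue
        q=C[l==i]; c=q.mean(0); e=np.linalg.svd(q[:,:2]-c[:2],full_matrices=False)[2][0]
        t=(q[:,:2]-c[:2])@e; print('bar',st[i,4],ce[i].round(),c,'mid',c[:2]+e*(t.max()+t.min())/2,np.degrees(np.arctan2(e[1],e[0])),np.ptp(t))
E
```

```text
top bench z 0.0014948328521000587
seed [ 0.52153484 -0.30086189  0.08239979]
0.001 0.008 528 [ 0.51788711 -0.29648769  0.00418422] circ [ 0.52319697 -0.30262509] 0.0448705408756937 [ 0.46201698 -0.36062409  0.00100902] [ 0.58074991 -0.24269498  0.00798284]
0.015 0.045 44 [ 0.51876749 -0.29524086  0.03024193] circ [ 0.52890196 -0.30885165] 0.023693766530717864 [ 0.50427069 -0.32261844  0.01576591] [ 0.55211809 -0.28427454  0.04443447]
0.07 0.145 65 [ 0.5235717  -0.30364755  0.10843261] circ [ 0.53026271 -0.31045791] 0.012226387174650492 [ 0.51743415 -0.32074296  0.07021485] [ 0.53583947 -0.29763131  0.14422713]
0.146 0.16 64 [ 0.5299257  -0.30943155  0.1538451 ] circ [ 0.53038194 -0.31005376] 0.009266747528604461 [ 0.51840369 -0.32131489  0.14665763] [ 0.54369946 -0.29786609  0.15972347]
pin seed [0.52351923 0.04723712 0.09535136]
pin 56 [0.52967742 0.05059013 0.09283076]
bar 104 [255. 158.] [0.60890515 0.05358342 0.09835888] mid [0.6091661  0.05392756] -127.17168476057022 0.06712217129644121
bar 104 [282. 181.] [ 0.5356769  -0.02924609  0.09909218] mid [ 0.5342618  -0.02928249] -178.
[... 956 characters left out ...]
rc [ 0.52973612 -0.31065978] 0.009076898507410964 [ 0.51809895 -0.32273975  0.1462705 ] [ 0.54321312 -0.29817932  0.15610001]
pin seed [0.52991053 0.0373352  0.09112299]
pin 41 [0.5295483  0.04986508 0.09056495]
bar 86 [280. 170.] [0.52429413 0.12832826 0.09525939] mid [0.52459923 0.12831537] 177.581834103401 0.06863251237518306
bar 71 [313. 179.] [0.60890589 0.05200841 0.09604265] mid [0.60983428 0.05329162] -125.88533088428599 0.07587928531267789
bar 83 [266. 191.] [0.44870204 0.04340452 0.09553148] mid [0.45021743 0.04484735] -136.40488575122632 0.07069652823360936
bar 96 [299. 201.] [ 0.53286588 -0.0308668   0.09555882] mid [ 0.53343887 -0.03085742] -179.06191674988835 0.0689444264889297
```

View pics/topcrop.png

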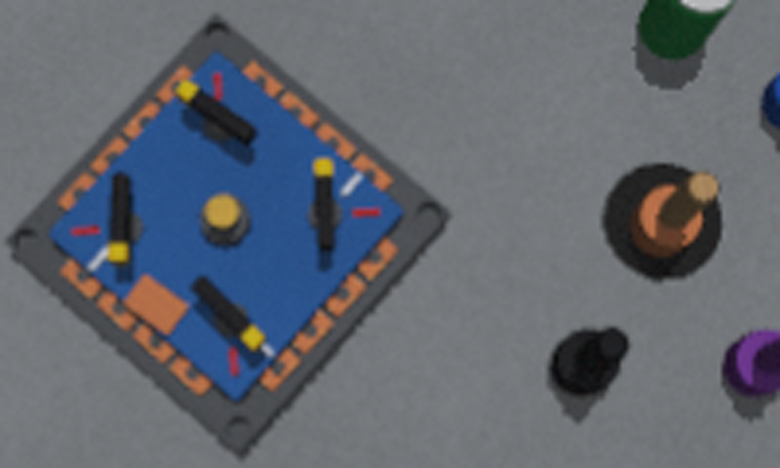

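The crop shows the copper head at (670,215) on the round black pad with a wooden handle, so that is the mallet. Its axis is at (0.530,−0.310), and top and side agree within 1 mm. The pin is at (0.5296,0.050). In the crop, the upper and lower bars have their yellow ends on the white marks, so those are the already set bolts. The right and left bars are loose. Now I'll move towards the mallet.

```bash
cat >> h.py <<'E'
def go(x,y,z,yaw=None):
    "print units still needed: shifts along present tool axes, then turn; yaw = world angle (deg) of tool y, mod 180"
    s=readout.observe(); R=cv2.Rodrigues(np.array(s['ee_rot']))[0]; p=s['position']
    a=np.degrees(np.arctan2(R[1,1],R[0,1])); t=0 if yaw is None else (a-yaw+90)%180-90
    print('t',round(s['clock'],2),'tcp',p.round(4),'yaw',a.round(1),'tilt',R[2,2].round(4),'j7',s['joints'][6].round(2),'F',s['force'].round(1),'w',round(s['width'],3),'gf',round(s['gripper_force'],1))
    print('units',(R.T@(np.array([x,y,z])-p)/.04).round(2),'turn',round(t/4,2))
E
python3 -m creep '[[-0.72,-1,0,0,0.5],[-0.72,-1,0,0,0.5],[-0.72,-1,0,0,0.5],[-0.72,-1,0,0,0.5],[-0.72,-1,0,0,0.5],[-0.72,-1,0,0,0.5],[-0.72,-1,0,0,0.5],[-0.72,-1,0,0,0.5],[-0.72,-1,0,0,0.5],[-0.72,-1,0,0,0.5],[-0.72,-1,0,0,0.5],[-0.72,-1,0,0,0.5]]' 40
python3 - <<'E'
from h import *
go(.53,-.31,.2)
C=cloud(dict(np.load('side.npz')))
for r,c in((246,286),(286,303),(292,359),(277,394),(253,335)):
    q=C[r-4:r+6,c-4:c+5].reshape(-1,3); q=q[q[:,2]>.05]; print(r,c,q.mean(0).round(3) if len(q) else 0,q[:,2].max().round(3) if len(q) else 0)
E
```

```text
clock: 1.6
position: [0.3694, 0.0628, 0.2268]
ee_rot: [0.352, 3.122, 0.001]
force: [0.3, 0.4, -0.1]
width: 0.501
gripper_force: 0.0
t 1.6 tcp [0.3694 0.0628 0.2268] yaw 77.1 tilt -1.0 j7 1.04 F [ 0.3  0.4 -0.1] w 0.501 gf 0.0
units [-5.99 -8.19  0.67] turn 0.0
246 286 [ 0.416 -0.242  0.146] 0.154
286 303 [ 0.413 -0.383  0.148] 0.152
292 359 [ 0.536 -0.442  0.147] 0.153
277 394 [ 0.649 -0.414  0.128] 0.152
253 335 [ 0.528 -0.311  0.151] 0.156
```

```bash
python3 -m creep '[[-0.75,-1,0,0,0.5],[-0.75,-1,0,0,0.5],[-0.75,-1,0,0,0.5],[-0.75,-1,0,0,0.5],[-0.75,-1,0,0,0.5],[-0.75,-1,0,0,0.5],[-0.75,-1,0,0,0.5],[-0.74,-1,0,0,0.5],[0,-0.19,0,0,0.5],[0,0,0,0,0.5]]'
python3 - <<'E'
from h import *
go(.53,-.3105,.101)
E
```

```text
clock: 2.85
position: [0.5289, -0.3087, 0.2262]
ee_rot: [-0.355, -3.12, -0.0]
force: [-0.4, 1.0, -0.8]
width: 0.503
gripper_force: 0.0
t 2.85 tcp [ 0.5289 -0.3087  0.2262] yaw 77.0 tilt -1.0 j7 2.1 F [-0.4  1.  -0.8] w 0.503 gf 0.0
units [-0.04 -0.04  3.13] turn 0.0
```

```bash
python3 -m creep '[[-0.04,-0.04,0.8,0,0.5],[0,0,0.8,0,0.5],[0,0,0.8,0,0.5],[0,0,0.73,0,0.5],[0,0,0,0,0.5],[0,0,0,0,0.2],[0,0,0,0,0.2],[0,0,0,0,0.2],[0,0,0,0,0.2]]' 60
python3 - <<'E'
from h import *
go(.53,-.3105,.101)
E
```

```text
clock: 3.98
position: [0.5317, -0.3106, 0.1027]
ee_rot: [0.352, 3.12, -0.0]
force: [-0.2, 1.4, 7.2]
width: 0.273
gripper_force: 59.9
t 3.98 tcp [ 0.5317 -0.3106  0.1027] yaw 77.1 tilt -1.0 j7 2.19 F [-0.2  1.4  7.2] w 0.273 gf 59.9
units [ 0.04 -0.01  0.04] turn 0.0
```

```bash
python3 -m creep '[[0,0,-0.5,0,0.1],[0,0,-0.8,0,0.1],[0,0,-0.8,0,0.1],[0,0,-0.8,0,0.1],[0,0,-0.5,0,0.1],[0,0,0,0,0.1]]'
python3 - <<'E'
from h import *
go(.5296,.05,.23)
d=grab('wrist','w1'); C=cloud(dict(np.load('wrist.npz')))
E
```

```text
clock: 4.72
position: [0.5313, -0.3109, 0.2387]
ee_rot: [0.352, 3.119, -0.001]
force: [-0.0, 0.1, -3.2]
width: 0.276
gripper_force: 59.9
t 4.72 tcp [ 0.5313 -0.3109  0.2387] yaw 77.1 tilt -1.0 j7 2.1 F [-0.   0.1 -3.2] w 0.276 gf 59.9
units [2.06 8.79 0.21] turn 0.0
```

```bash
python3 -m creep '[[0.1,0.4,0,0,0.1],[0.2,0.9,0,0,0.1],[0.23,1,0,0,0.1],[0.25,1,0,0,0.1],[0.25,1,0,0,0.1],[0.25,1,0,0,0.1],[0.25,1,0,0,0.1],[0.23,1,0,0,0.1],[0.2,0.9,0,0,0.1],[0.1,0.5,0,0,0.1],[0,0,0,0,0.1],[0,0,0,0,0.1]]'
python3 - <<'E'
from h import *
go(.5296,.05,.2)
d=grab('side','s2'); C=cloud(dict(np.load('side.npz')))
D=np.hypot(C[...,0]-.53,C[...,1]-.05)<.05
for lo,hi in((.1,.125),(.125,.165),(.17,.2)):
    p=C[D&(C[...,2]>lo)&(C[...,2]<hi)]; print(lo,len(p))
    if len(p)>8: print(p.min(0),p.max(0),circ(p))
r=np.argwhere(D&(C[...,2]>.11)&(C[...,2]<.18)); r0=r.min(0)-60; r1=r.max(0)+60
cv2.imwrite('pics/s2c.png',cv2.resize(d['pixels'][r0[0]:r1[0],r0[1]:r1[1]],None,fx=3,fy=3))
E
```

```text
clock: 6.28
position: [0.5275, 0.0467, 0.237]
ee_rot: [-0.353, -3.121, 0.001]
force: [-0.1, -0.7, -3.5]
width: 0.274
gripper_force: 59.9
t 6.28 tcp [0.5275 0.0467 0.237 ] yaw 77.1 tilt -1.0 j7 1.39 F [-0.1 -0.7 -3.5] w 0.274 gf 59.9
units [-0.03  0.09  0.93] turn 0.0
0.1 0
0.125 115
[0.4996023  0.01937385 0.13544611] [0.55069183 0.05217172 0.16485776] (array([0.52511311, 0.04619106]), np.float64(0.02430188713173108))
0.17 166
[0.49975568 0.01949001 0.17002373] [0.55072912 0.06693687 0.19969755] (array([0.52478699, 0.04350285]), np.float64(0.018754157777040217))
```

View pics/s2c.png

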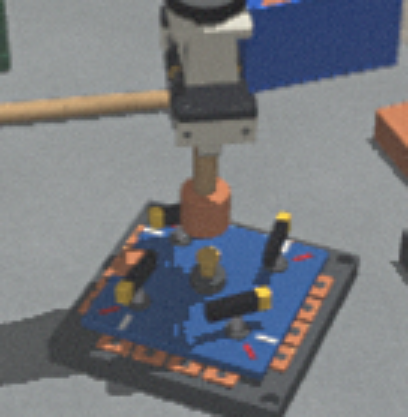

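The crop shows the mallet held upright with its copper head at (205,205) directly above the brass pin at (208,262). Next I'll centre it, lower it and press.

```bash
python3 -m creep '[[-0.05,0.11,0.3,0,0.1],[0,0,0.4,0,0.1],[0,0,0.3,0,0.1],[0,0,0.06,0,0.1],[0,0,0.06,0,0.1],[0,0,0.06,0,0.1],[0,0,0.06,0,0.1],[0,0,0.06,0,0.1],[0,0,0.06,0,0.1],[0,0,0.06,0,0.1]]'
python3 - <<'E'
from h import *
go(.5296,.05,.179)
E
```

```text
clock: 7.58
position: [0.5319, 0.051, 0.182]
ee_rot: [0.352, 3.12, 0.002]
force: [-2.3, -0.8, 10.3]
width: 0.271
gripper_force: 59.9
t 7.58 tcp [0.5319 0.051  0.182 ] yaw 77.1 tilt -1.0 j7 1.44 F [-2.3 -0.8 10.3] w 0.271 gf 59.9
units [ 0.05 -0.04  0.07] turn 0.0
```

```bash
python3 -m creep '[[0,0,0.05,0,0.1],[0,0,0.05,0,0.1],[0,0,0.05,0,0.1],[0,0,0.05,0,0.1],[0,0,0,0,0.1]]'
python3 - <<'E'
from h import *
go(.5296,.05,.179)
E
```

```text
clock: 8.2
position: [0.535, 0.0507, 0.1778]
ee_rot: [0.353, 3.113, 0.006]
force: [-8.1, -1.2, 43.1]
width: 0.273
gripper_force: 60.0
t 8.2 tcp [0.535  0.0507 0.1778] yaw 77.1 tilt -1.0 j7 1.44 F [-8.1 -1.2 43.1] w 0.273 gf 60.0
units [ 0.13 -0.05 -0.03] turn 0.0
```

```bash
python3 -m creep '[[0,0,-0.4,0,0.1],[0,0,-0.8,0,0.1],[0,0,-0.5,0,0.1],[-0.1,-0.4,0,0,0.1],[-0.2,-0.9,0,0,0.1],[-0.23,-1,0,0,0.1],[-0.24,-1,0,0,0.1],[-0.24,-1,0,0,0.1],[-0.24,-1,0,0,0.1],[-0.24,-1,0,0,0.1],[-0.23,-1,0,0,0.1],[-0.2,-1,0,0,0.1]]'
python3 - <<'E'
from h import *
go(.5317,-.3106,.1045)
for n in('top','side'):
    d=grab(n,n+'3'); C=cloud(d); D=np.hypot(C[...,0]-.5296,C[...,1]-.05)
    p=C[(D<.011)&(C[...,2]>.07)]; print(n,'pin z',np.median(p[:,2]),len(p))
    D=np.hypot(C[...,0]-.5296,C[...,1]-.05); b=C[(D<.018)&(D>.014)]; print(np.median(b[:,2]))
E
```

```text
clock: 9.7
position: [0.5307, -0.2918, 0.2394]
ee_rot: [-0.353, -3.12, -0.0]
force: [-0.1, -0.1, -3.1]
width: 0.274
gripper_force: 60.0
t 9.7 tcp [ 0.5307 -0.2918  0.2394] yaw 77.1 tilt -1.0 j7 2.07 F [-0.1 -0.1 -3.1] w 0.274 gf 60.0
units [-0.14 -0.45  3.37] turn 0.0
top pin z 0.0815981751375714 41
0.06749132446772566
side pin z 0.07784840034540697 25
0.06023015333467652
```

The pin head has dropped by 11–13 mm in both views, so it is home. Now I'll set the mallet down.

```bash
python3 -m creep '[[-0.14,-0.45,0,0,0.1],[0,0,0.4,0,0.1],[0,0,0.8,0,0.1],[0,0,0.8,0,0.1],[0,0,0.8,0,0.1],[0,0,0.4,0,0.1],[0,0,0.1,0,0.1],[0,0,0.04,0,0.1],[0,0,0,0,0.1]]'
python3 - <<'E'
from h import *
go(.5317,-.3106,.1027)
E
```

```text
clock: 10.92
position: [0.534, -0.3088, 0.108]
ee_rot: [0.352, 3.12, -0.001]
force: [0.7, 0.8, -3.6]
width: 0.274
gripper_force: 60.0
t 10.93 tcp [ 0.534  -0.3088  0.108 ] yaw 77.1 tilt -1.0 j7 2.19 F [ 0.7  0.8 -3.6] w 0.274 gf 60.0
units [ 0.05 -0.06  0.13] turn 0.0
```

```bash
python3 -m creep '[[0.04,-0.04,0.05,0,0.1],[0,0,0.04,0,0.1],[0,0,0.03,0,0.1],[0,0,0.02,0,0.1],[0,0,0.01,0,0.1],[0,0,0,0,0.1]]'
```

```text
clock: 11.68
position: [0.5317, -0.31, 0.1026]
ee_rot: [0.353, 3.12, 0.0]
force: [-3.1, 2.2, 12.7]
width: 0.273
gripper_force: 60.0
```

```bash
python3 -m creep '[[0,0,-0.02,0,0.1],[0,0,0,0,0.35],[0,0,0,0,0.5],[0,0,0,0,0.5],[0,0,-0.4,0,0.5],[0,0,-0.8,0,0.5],[0,0,-0.8,0,0.5],[0,0,-0.8,0,0.5],[0,0,-0.2,0,0.5]]' 40
python3 - <<'E'
from h import *
d=grab('side','s4'); C=cloud(d)
D=np.hypot(C[...,0]-.53,C[...,1]+.31)<.05
for lo,hi in((.01,.045),(.06,.14),(.146,.16)):
    p=C[D&(C[...,2]>lo)&(C[...,2]<hi)]; print(lo,len(p),p.max(0),circ(p))
go(.5335,-.030,.2,91)
E
```

```text
clock: 12.8
position: [0.5323, -0.3107, 0.2251]
ee_rot: [0.353, 3.118, -0.002]
force: [0.6, -0.1, -0.7]
width: 0.496
gripper_force: 0.0
0.01 159 [ 0.54982296 -0.28977849  0.04496963] (array([ 0.5259803 , -0.31165075]), np.float64(0.02254599697062247))
0.06 191 [ 0.53957435 -0.30300556  0.13972002] (array([ 0.52621055, -0.31089124]), np.float64(0.011546271200113437))
0.146 65 [ 0.53903961 -0.30050486  0.15734492] (array([ 0.52630626, -0.3118118 ]), np.float64(0.00894760220712341))
t 12.85 tcp [ 0.5323 -0.3105  0.2247] yaw 77.1 tilt -1.0 j7 2.11 F [-0.9 -0.6  0.6] w 0.504 gf 0.0
units [1.54 6.84 0.61] turn -3.47
```

```bash
python3 -m creep '[[0.2,0.9,0,0,0.5],[0.23,1,0,0,0.5],[0.23,1,0,0,0.5],[0.23,1,0,0,0.5],[0.23,1,0,0,0.5],[0.23,1,0,0,0.5],[0.19,0.94,0,0,0.5],[0,0,0,-1,0.5],[0,0,0,-1,0.5],[0,0,0,-1,0.5],[0,0,0,-0.4,0.5],[0,0,0,0,0.5]]'
python3 - <<'E'
from h import *
go(.5338,-.030,.0685,91)
E
```

```text
clock: 14.35
position: [0.5322, -0.0293, 0.2216]
ee_rot: [0.018, -3.141, -0.0]
force: [-0.7, 0.5, 0.4]
width: 0.497
gripper_force: 0.0
t 14.35 tcp [ 0.5322 -0.0293  0.2216] yaw 90.7 tilt -1.0 j7 1.78 F [-0.7  0.5  0.4] w 0.497 gf 0.0
units [-0.04 -0.02  3.83] turn -0.09
```

```bash
python3 -m creep '[[-0.04,-0.02,0.6,0,0.5],[0,0,1,0,0.5],[0,0,0.9,0,0.5],[0,0,0.8,0,0.5],[0,0,0.5,0,0.5],[0,0,0,0,0.5],[0,0,0,0,0.1],[0,0,0,0,0.1],[0,0,0,0,0.1],[0,0,0,0,0.1]]' 40
python3 - <<'E'
from h import *
go(.5338,-.030,.0685,49)
E
```

```text
clock: 15.6
position: [0.5344, -0.0285, 0.0705]
ee_rot: [-0.021, 3.141, 0.003]
force: [-0.9, 5.6, 4.9]
width: 0.149
gripper_force: 40.0
t 15.6 tcp [ 0.5344 -0.0285  0.0705] yaw 90.8 tilt -1.0 j7 1.94 F [-0.9  5.6  4.9] w 0.149 gf 40.0
units [ 0.02 -0.04  0.05] turn 10.44
```

```bash
python3 -m creep '[[0,0,0,0.6,0.1],[0,0,0,1,0.1],[0,0,0,1,0.1],[0,0,0,1,0.1],[0,0,0,1,0.1],[0,0,0,1,0.1],[0,0,0,1,0.1],[0,0,0,1,0.1],[0,0,0,1,0.1],[0,0,0,1,0.1],[0,0,0,0.9,0.1],[0,0,0,0.2,0.1]]'
python3 -m creep '[[0,0,0,0,0.5],[0,0,0,0,0.5],[0,0,-0.5,0,0.5],[0,0,-1,0,0.5],[0,0,-0.5,0,0.5],[0,0,0,0,0.5]]'
python3 - <<'E'
from h import *
go(.525,.1285,.14,87.3)
E
```

```text
clock: 17.1
position: [0.5347, -0.028, 0.0705]
ee_rot: [-1.127, -2.932, -0.004]
force: [0.5, 6.9, 6.5]
width: 0.155
gripper_force: 40.0
clock: 17.85
position: [0.5349, -0.0305, 0.1511]
ee_rot: [1.128, 2.93, 0.002]
force: [-0.3, 0.3, -0.1]
width: 0.501
gripper_force: 0.0
t 17.85 tcp [ 0.5349 -0.0305  0.1511] yaw 47.9 tilt -1.0 j7 1.26 F [-0.3  0.3 -0.1] w 0.501 gf 0.0
units [2.85 2.78 0.28] turn -9.85
```

```bash
python3 -m creep '[[0.7,0.7,0,0,0.5],[1,1,0,0,0.5],[0.9,0.9,0,0,0.5],[0.25,0.18,0,0,0.5],[0,0,0,-1,0.5],[0,0,0,-1,0.5],[0,0,0,-1,0.5],[0,0,0,-1,0.5],[0,0,0,-1,0.5],[0,0,0,-1,0.5],[0,0,0,-1,0.5],[0,0,0,-1,0.5]]'
python3 -m creep '[[0,0,0,-1,0.5],[0,0,0,-0.85,0.5],[0,0,0,0,0.5]]'
python3 - <<'E'
from h import *
d=grab('top','t5'); C=cloud(d); D=np.hypot(C[...,0]-.534,C[...,1]+.03)<.045
q=C[D&(C[...,2]>.09)&(C[...,2]<.105)]; c=q.mean(0); e=np.linalg.svd(q[:,:2]-c[:2],full_matrices=False)[2][0]
print('E bar',len(q),c,np.degrees(np.arctan2(e[1],e[0])))
go(.525,.1285,.0685,87.3)
E
```

```text
clock: 19.35
position: [0.5235, 0.1277, 0.1491]
ee_rot: [-0.274, -3.129, 0.001]
force: [0.2, -0.4, -0.7]
width: 0.498
gripper_force: 0.0
clock: 19.73
position: [0.5236, 0.1278, 0.1493]
ee_rot: [-0.076, -3.14, 0.001]
force: [-0.4, 0.2, -0.3]
width: 0.496
gripper_force: 0.0
E bar 111 [ 0.53391222 -0.0296873   0.09838698] 137.1772163098622
t 19.77 tcp [0.5237 0.128  0.1494] yaw 87.2 tilt -1.0 j7 1.53 F [-0.1 -0.1  0.4] w 0.504 gf 0.0
units [-0.03  0.01  2.02] turn -0.03
```

```bash
python3 -m creep '[[-0.03,0.01,0.5,0,0.5],[0,0,0.9,0,0.5],[0,0,0.5,0,0.5],[0,0,0.1,0,0.5],[0,0,0,0,0.1],[0,0,0,0,0.1],[0,0,0,0,0.1],[0,0,0,0,0.1]]' 40
python3 - <<'E'
from h import *
go(.525,.1285,.0685,47.5)
E
```

```text
clock: 20.78
position: [0.5257, 0.1313, 0.0706]
ee_rot: [0.071, 3.14, 0.004]
force: [-0.3, 7.6, 1.6]
width: 0.151
gripper_force: 40.0
t 20.77 tcp [0.5257 0.1313 0.0706] yaw 87.4 tilt -1.0 j7 1.62 F [-0.3  7.6  1.6] w 0.151 gf 40.0
units [ 0.02 -0.07  0.05] turn 9.98
```

```bash
python3 -m creep '[[0,0,0,0.6,0.1],[0,0,0,1,0.1],[0,0,0,1,0.1],[0,0,0,1,0.1],[0,0,0,1,0.1],[0,0,0,1,0.1],[0,0,0,1,0.1],[0,0,0,1,0.1],[0,0,0,1,0.1],[0,0,0,1,0.1],[0,0,0,0.4,0.1],[0,0,0,0,0.1]]'
python3 -m creep '[[0,0,0,0,0.1],[0,0,0,0,0.1]]'
python3 - <<'E'
from h import *
d=grab('side','s6'); C=cloud(d); cv2.imwrite('pics/s6c.png',cv2.resize(d['pixels'][100:260,200:380],None,fx=4,fy=3.7))
go(.525,.131,.0685,3.3)
E
```

```text
clock: 22.28
position: [0.5261, 0.1321, 0.0706]
ee_rot: [1.14, 2.927, 0.006]
force: [0.7, 8.5, 2.6]
width: 0.149
gripper_force: 40.0
clock: 22.52
position: [0.5261, 0.1321, 0.0706]
ee_rot: [1.14, 2.927, 0.006]
force: [1.1, 8.3, 0.8]
width: 0.149
gripper_force: 40.0
t 22.57 tcp [0.526  0.132  0.0706] yaw 47.4 tilt -1.0 j7 1.08 F [2.2 8.2 1.9] w 0.149 gf 40.0
units [ 0.   -0.04  0.05] turn 11.04
```

View pics/s6c.png

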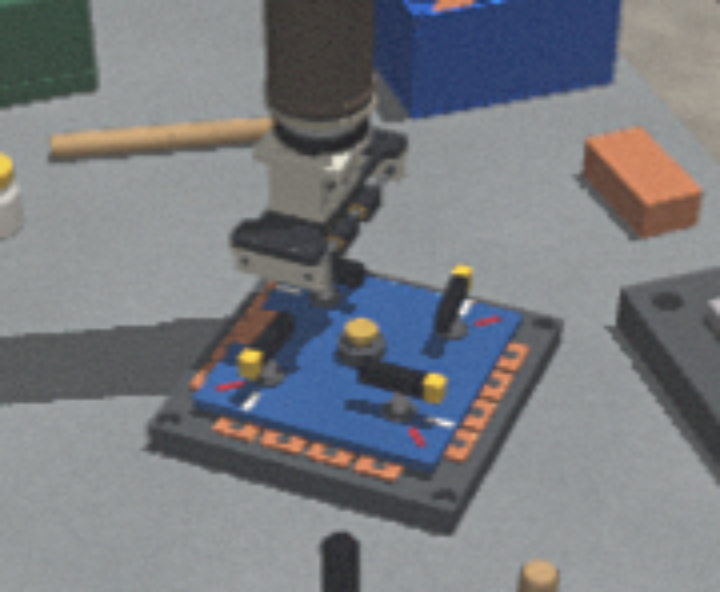

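The crop shows bolt E's yellow end (433,388) over its white mark. Bolt W is in the gripper near (340,280), also turned to white. That completes the first pass, so W goes on to red.

```bash
python3 -m creep '[[0,0,0,1,0.1],[0,0,0,1,0.1],[0,0,0,1,0.1],[0,0,0,1,0.1],[0,0,0,1,0.1],[0,0,0,1,0.1],[0,0,0,1,0.1],[0,0,0,1,0.1],[0,0,0,1,0.1],[0,0,0,1,0.1],[0,0,0,1,0.1],[0,0,0,0,0.1]]'
python3 -m creep '[[0,0,0,0,0.5],[0,0,0,0,0.5],[0,0,-0.5,0,0.5],[0,0,-1,0,0.5],[0,0,-0.5,0,0.5],[0,0,0,0,0.5]]'
python3 - <<'E'
from h import *
go(.534,-.0297,.14,47.5)
E
```

```text
clock: 24.08
position: [0.5268, 0.1324, 0.0706]
ee_rot: [-2.154, -2.286, -0.007]
force: [4.5, 8.5, 0.6]
width: 0.152
gripper_force: 40.0
clock: 24.82
position: [0.5261, 0.1294, 0.1516]
ee_rot: [2.155, 2.284, 0.004]
force: [0.3, 0.0, -0.3]
width: 0.499
gripper_force: 0.0
t 24.82 tcp [0.5261 0.1294 0.1516] yaw 3.3 tilt -1.0 j7 0.38 F [ 0.3  0.  -0.3] w 0.499 gf 0.0
units [-3.98 -0.03  0.28] turn -11.04
```

```bash
python3 -m creep '[[-0.6,0,0,0,0.5],[-1,0,0,0,0.5],[-1,0,0,0,0.5],[-0.9,0,0,0,0.5],[-0.45,-0.03,0,0,0.5],[0,0,0,-1,0.5],[0,0,0,-1,0.5],[0,0,0,-1,0.5],[0,0,0,-1,0.5],[0,0,0,-1,0.5],[0,0,0,-1,0.5],[0,0,0,-1,0.5]]'
python3 -m creep '[[0,0,0,-1,0.5],[0,0,0,-1,0.5],[0,0,0,-1,0.5],[0,0,0,-1,0.5],[0,0,0,0,0.5]]'
python3 - <<'E'
from h import *
d=grab('top','t7'); C=cloud(d)
for n,b in dict(W=(.5255,.13),N=(.6095,.054),S=(.45,.0457)).items():
    D=np.hypot(C[...,0]-b[0],C[...,1]-b[1])<.045
    q=C[D&(C[...,2]>.09)&(C[...,2]<.105)]; c=q.mean(0); e=np.linalg.svd(q[:,:2]-c[:2],full_matrices=False)[2][0]
    print(n,len(q),c,np.degrees(np.arctan2(e[1],e[0])))
go(.534,-.0297,.0685,47.5)
E
```

```text
clock: 26.32
position: [0.5328, -0.0274, 0.1493]
ee_rot: [-1.534, -2.74, 0.0]
force: [-0.6, 0.1, 0.1]
width: 0.498
gripper_force: 0.0
clock: 26.95
position: [0.5328, -0.0277, 0.1495]
ee_rot: [-1.142, -2.926, -0.001]
force: [-1.0, 0.2, 1.1]
width: 0.498
gripper_force: 0.0<stdin>:5: RuntimeWarning: Mean of empty slice.
  ret = um.true_divide(
Traceback (most recent call last):
IndexError: index 0 is out of bounds for axis 0 with size 0
```

```bash
python3 -m creep '[[-0.05,-0.01,0.5,0,0.5],[0,0,0.9,0,0.5],[0,0,0.5,0,0.5],[0,0,0.1,0,0.5],[0,0,0,0,0.1],[0,0,0,0,0.1],[0,0,0,0,0.1],[0,0,0,0,0.1]]' 40
python3 - <<'E'
from h import *
d=grab('top'); C=cloud(d)
for n,b in dict(W=(.5255,.13),N=(.6095,.054),S=(.45,.0457)).items():
    D=np.hypot(C[...,0]-b[0],C[...,1]-b[1])<.045
    q=C[D&(C[...,2]>.09)&(C[...,2]<.105)]
    if len(q)<30: continue
    c=q.mean(0); e=np.linalg.svd(q[:,:2]-c[:2],full_matrices=False)[2][0]
    print(n,len(q),c,np.degrees(np.arctan2(e[1],e[0])))
go(.534,-.0297,.0685,3)
E
```

```text
clock: 28.0
position: [0.5358, -0.0291, 0.0705]
ee_rot: [1.141, 2.925, 0.003]
force: [4.2, 4.4, 1.8]
width: 0.15
gripper_force: 40.0
t 28.05 tcp [ 0.5358 -0.029   0.0705] yaw 47.4 tilt -1.0 j7 1.36 F [2.8 3.9 0.3] w 0.148 gf 40.0
units [ 0.02 -0.04  0.05] turn 11.1
```

```bash
python3 -m creep '[[0,0,0,1,0.1],[0,0,0,1,0.1],[0,0,0,1,0.1],[0,0,0,1,0.1],[0,0,0,1,0.1],[0,0,0,1,0.1],[0,0,0,1,0.1],[0,0,0,1,0.1],[0,0,0,1,0.1],[0,0,0,1,0.1],[0,0,0,1,0.1],[0,0,0,0,0.1]]'
python3 -m creep '[[0,0,0,0,0.5],[0,0,0,0,0.5],[0,0,-0.5,0,0.5],[0,0,-1,0,0.5],[0,0,-1,0,0.5],[0,0,0,0,0.5]]'
python3 - <<'E'
from h import *
d=grab('side'); C=cloud(d)
for n,b in dict(W=(.5255,.13),E=(.534,-.03),N=(.6095,.054),S=(.45,.0457)).items():
    D=np.hypot(C[...,0]-b[0],C[...,1]-b[1])<.045
    q=C[D&(C[...,2]>.09)&(C[...,2]<.105)]
    if len(q)<30: continue
    c=q.mean(0); e=np.linalg.svd(q[:,:2]-c[:2],full_matrices=False)[2][0]
    print(n,len(q),c,np.degrees(np.arctan2(e[1],e[0])))
go(.6095,.054,.14,-37)
E
```

```text
clock: 29.55
position: [0.5353, -0.0293, 0.0705]
ee_rot: [2.155, 2.285, 0.003]
force: [1.0, 4.9, 4.4]
width: 0.153
gripper_force: 40.0
clock: 30.3
position: [0.536, -0.0312, 0.1735]
ee_rot: [2.154, 2.282, 0.006]
force: [0.5, 0.3, -0.0]
width: 0.503
gripper_force: 0.0
E 85 [ 0.53318387 -0.03234239  0.09568894] -86.49543680269058
N 47 [0.60855847 0.04804474 0.09583259] -130.28908846113603
S 82 [0.44796867 0.0426277  0.0963304 ] -136.74848813781438
t 30.35 tcp [ 0.5351 -0.0305  0.1718] yaw 3.3 tilt -1.0 j7 0.64 F [ 0.5  0.3 -0.1] w 0.499 gf 0.0
units [2.   1.98 0.8 ] turn 10.08
```

E is at −86.5°, which is red. Next is N.

```bash
python3 -m creep '[[0.7,0.7,0,0,0.5],[0.9,0.9,0,0,0.5],[0.4,0.38,0,0,0.5],[0,0,0,1,0.5],[0,0,0,1,0.5],[0,0,0,1,0.5],[0,0,0,1,0.5],[0,0,0,1,0.5],[0,0,0,1,0.5],[0,0,0,1,0.5],[0,0,0,1,0.5],[0,0,0,1,0.5]]'
python3 -m creep '[[0,0,0,1,0.5],[0,0,0,0,0.5]]'
python3 - <<'E'
from h import *
d=grab('side'); C=cloud(d)
for n,b in dict(W=(.5255,.13),E=(.534,-.03)).items():
    D=np.hypot(C[...,0]-b[0],C[...,1]-b[1])<.045
    q=C[D&(C[...,2]>.09)&(C[...,2]<.105)]
    if len(q)<30: continue
    c=q.mean(0); e=np.linalg.svd(q[:,:2]-c[:2],full_matrices=False)[2][0]
    print(n,len(q),c,np.degrees(np.arctan2(e[1],e[0])))
go(.6095,.054,.0685,-37)
E
```

```text
clock: 31.85
position: [0.6081, 0.0541, 0.1692]
ee_rot: [-2.758, -1.503, 0.002]
force: [-0.6, 0.5, 0.6]
width: 0.501
gripper_force: 0.0
clock: 32.1
position: [0.6082, 0.0541, 0.1693]
ee_rot: [-2.807, -1.409, 0.002]
force: [-0.0, 0.3, 0.7]
width: 0.499
gripper_force: 0.0
W 66 [0.52489277 0.12875958 0.09600485] -85.38675804036669
E 83 [ 0.53313262 -0.03152793  0.09590312] -85.89579312644075
t 32.15 tcp [0.6083 0.0541 0.1694] yaw -36.6 tilt -1.0 j7 -0.09 F [-0.7  0.   0.2] w 0.502 gf 0.0
units [0.02 0.03 2.52] turn 0.1
```

W reads 94.6°, which is also on red. Now I'll grip N.

```bash
python3 -m creep '[[0.02,0.03,0.6,0,0.5],[0,0,0.9,0,0.5],[0,0,0.7,0,0.5],[0,0,0.3,0,0.5],[0,0,0,0,0.5],[0,0,0,0,0.1],[0,0,0,0,0.1],[0,0,0,0,0.1],[0,0,0,0,0.1]]' 40
python3 - <<'E'
from h import *
go(.6095,.054,.0685,-87)
E
```

```text
clock: 33.28
position: [0.6102, 0.0544, 0.0703]
ee_rot: [-2.807, -1.41, -0.001]
force: [-1.8, 1.0, 3.3]
width: 0.149
gripper_force: 40.0
t 33.27 tcp [0.6102 0.0544 0.0703] yaw -36.7 tilt -1.0 j7 0.0 F [-1.8  1.   3.3] w 0.149 gf 40.0
units [-0.02 -0.01  0.05] turn 12.58
```

```bash
python3 -m creep '[[0,0,0,1,0.1],[0,0,0,1,0.1],[0,0,0,1,0.1],[0,0,0,1,0.1],[0,0,0,1,0.1],[0,0,0,1,0.1],[0,0,0,1,0.1],[0,0,0,1,0.1],[0,0,0,1,0.1],[0,0,0,1,0.1],[0,0,0,1,0.1],[0,0,0,1,0.1]]'
python3 -m creep '[[0,0,0,0.4,0.1],[0,0,0,0,0.1],[0,0,0,0,0.5],[0,0,0,0,0.5],[0,0,-0.5,0,0.5],[0,0,-1,0,0.5],[0,0,-1,0,0.5],[0,0,0,0,0.5]]'
python3 - <<'E'
from h import *
go(.45,.0457,.14,-46)
E
```

```text
clock: 34.78
position: [0.6096, 0.0554, 0.0703]
ee_rot: [-3.136, -0.144, 0.002]
force: [-5.0, 4.8, 7.5]
width: 0.149
gripper_force: 40.0
clock: 35.78
position: [0.6119, 0.0531, 0.1731]
ee_rot: [-3.14, -0.101, -0.008]
force: [-0.9, 0.1, -0.0]
width: 0.499
gripper_force: 0.0
t 35.77 tcp [0.6119 0.0531 0.1731] yaw -86.3 tilt -1.0 j7 -0.92 F [-0.9  0.1 -0. ] w 0.499 gf 0.0
units [-4.06 -0.07  0.81] turn -10.08
```

```bash
python3 -m creep '[[-0.6,0,0,0,0.5],[-1,0,0,0,0.5],[-1,0,0,0,0.5],[-1,0,0,0,0.5],[-0.46,-0.07,0,0,0.5],[0,0,0,-1,0.5],[0,0,0,-1,0.5],[0,0,0,-1,0.5],[0,0,0,-1,0.5],[0,0,0,-1,0.5],[0,0,0,-1,0.5],[0,0,0,-1,0.5]]'
python3 -m creep '[[0,0,0,-1,0.5],[0,0,0,-1,0.5],[0,0,0,-1,0.5],[0,0,0,0,0.5]]'
python3 - <<'E'
from h import *
go(.45,.0457,.0685,-46)
E
```

```text
clock: 37.28
position: [0.4474, 0.0464, 0.1693]
ee_rot: [3.021, 0.862, -0.002]
force: [0.6, -1.1, 0.2]
width: 0.497
gripper_force: 0.0
clock: 37.78
position: [0.4475, 0.0464, 0.1694]
ee_rot: [-2.916, -1.169, 0.001]
force: [0.3, 0.3, -0.1]
width: 0.497
gripper_force: 0.0
t 37.77 tcp [0.4475 0.0464 0.1694] yaw -46.3 tilt -1.0 j7 -0.57 F [ 0.3  0.3 -0.1] w 0.497 gf 0.0
units [0.03 0.06 2.52] turn -0.08
```

```bash
python3 -m creep '[[0.03,0.06,0.6,0,0.5],[0,0,0.9,0,0.5],[0,0,0.7,0,0.5],[0,0,0.3,0,0.5],[0,0,0,0,0.5],[0,0,0,0,0.1],[0,0,0,0,0.1],[0,0,0,0,0.1],[0,0,0,0,0.1]]' 40
python3 - <<'E'
from h import *
go(.45,.0457,.0685,-87)
E
```

```text
clock: 38.9
position: [0.4502, 0.0463, 0.0702]
ee_rot: [-2.914, -1.17, -0.0]
force: [-3.1, 1.3, 7.2]
width: 0.147
gripper_force: 40.0
t 38.9 tcp [0.4502 0.0463 0.0702] yaw -46.3 tilt -1.0 j7 -0.36 F [-3.1  1.3  7.2] w 0.147 gf 40.0
units [-0.01  0.01  0.04] turn 10.19
```

```bash
python3 -m creep '[[0,0,0,1,0.1],[0,0,0,1,0.1],[0,0,0,1,0.1],[0,0,0,1,0.1],[0,0,0,1,0.1],[0,0,0,1,0.1],[0,0,0,1,0.1],[0,0,0,1,0.1],[0,0,0,1,0.1],[0,0,0,1,0.1],[0,0,0,0.2,0.1],[0,0,0,0,0.1]]'
python3 -m creep '[[0,0,0,0,0.5],[0,0,0,0,0.5],[0,0,-0.5,0,0.5],[0,0,-1,0,0.5],[0,0,-1,0,0.5],[0,0,-1,0,0.5],[0,-0.9,-0.5,0,0.5],[0,-1,0,0,0.5],[0,-1,0,0,0.5],[0,-1,0,0,0.5],[0,-1,0,0,0.5],[0,-1,0,0,0.5]]'
python3 -m creep '[[0,-1,0,0,0.5],[0,-1,0,0,0.5],[0,0,0,0,0.5],[0,0,0,0,0.5]]'
python3 - <<'E'
from h import *
for v in('side','top'):
    d=grab(v,v+'9'); C=cloud(d)
    for n,b in dict(W=(.5255,.13),E=(.534,-.03),N=(.6095,.054),S=(.45,.0457)).items():
        D=np.hypot(C[...,0]-b[0],C[...,1]-b[1])<.045
        q=C[D&(C[...,2]>.09)&(C[...,2]<.105)]
        if len(q)<30: continue
        c=q.mean(0); e=np.linalg.svd(q[:,:2]-c[:2],full_matrices=False)[2][0]
        print(v,n,len(q),c,np.degrees(np.arctan2(e[1],e[0])))
    cv2.imwrite(f'pics/{v}9c.png',cv2.resize(d['pixels'][130:310,200:440],None,fx=3.3,fy=3.3))
go(.45,.0457,.0685,-87)
E
```

```text
clock: 40.4
position: [0.4499, 0.0471, 0.0702]
ee_rot: [-3.138, -0.081, 0.002]
force: [-4.7, 5.4, 12.7]
width: 0.148
gripper_force: 40.0
clock: 41.9
position: [0.4383, 0.2824, 0.2299]
ee_rot: [3.141, 0.08, 0.0]
force: [1.0, -0.4, 0.7]
width: 0.498
gripper_force: 0.0
clock: 42.4
position: [0.4346, 0.3602, 0.2298]
ee_rot: [3.14, 0.079, 0.0]
force: [0.2, -0.3, 0.5]
width: 0.501
gripper_force: 0.0
side W 68 [0.52502231 0.1277819  0.09555195] -86.75913200405776
side E 83 [ 0.53341654 -0.0331206   0.09575916] -86.69209358173035
side N 82 [0.610782   0.05325041 0.0954598 ] -176.03995094277582
side S 92 [0.44743716 0.04456508 0.09552605] -176.9232591296554
top W 114 [0.525064   0.12921537 0.0982514 ] 94.08023968025726
top E 118 [ 0.53365401 -0.03032742  0.09826657] 93.63797728820676
top N 108 [0.60977577 0.05430071 0.09872381] -176.10473169334787
top S 113 [0.44983243 0.04578934 0.09879762] -176.33696098754197
t 42.5 tcp [0.4348 0.3598 0.2301] yaw -87.2 tilt -1.0 j7 -1.74 F [ 0.5 -1.  -0.4] w 0.498 gf 0.0
units [-0.    7.86  4.04] turn -0.05
```

View pics/side9c.png

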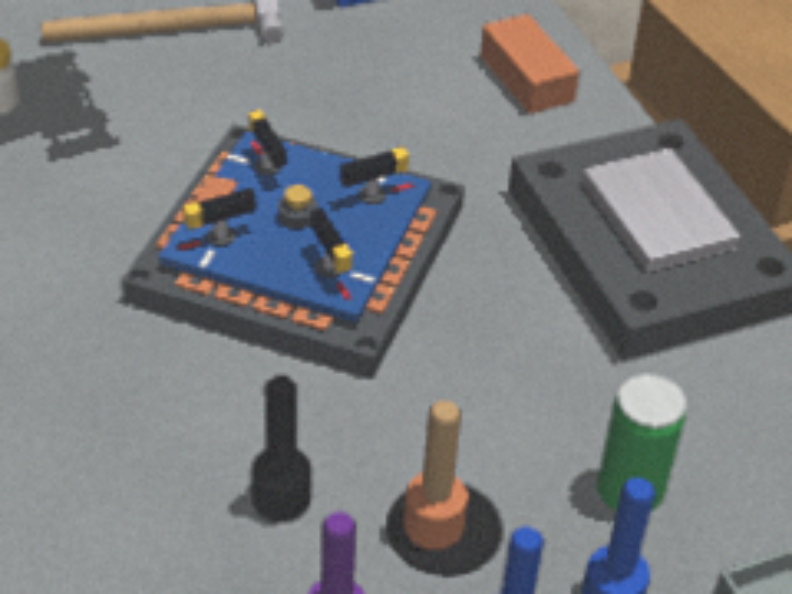

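The crop shows all four yellow ends over their red marks: (258,118), (400,160), (192,213) and (343,258). The pin is down at (298,195), and the mallet stands upright on its pad at (437,510).

```bash
python3 -c "from cell import sign_off; print(sign_off())"
```

```text
the job is handed in; nothing more can be done
None
```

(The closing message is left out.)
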